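# Fetch the test block from behind the pillars

## Robot

A 7-joint arm with a two-finger parallel gripper is mounted at the origin on the work surface. World frame = base frame: x ahead of the robot, y to its left, z up, the work surface at z = 0. Lengths are in m, angles in rad, forces in N, time in s.
With the tool pointing down it reaches from about 0.425 to 1.025 m from the base axis. Payload 9.4 kg.
Tool frame: the origin (TCP) lies midway between the tips of the shut fingers; the grasp point (between the pads) lies 19 mm behind it; z points along the fingers, y is the line along which they close (so a half turn about z gives the same grasp; the last joint's range is limited). The gripper opens to 85 mm and grips with 20 to 120 N. Pads are 22 mm wide; open, the fingers measure 114 mm over their backs; the gripper's body (76 mm by 85 mm) begins 54 mm behind the grasp point. The pads swing forward as they close: fully open they stand 13 mm farther back than shut.
Start: joints at [-0.077, 0.599, -0.003, 1.599, 0.002, 0.943, -0.08], TCP at [0.725, -0, 0.231] pointing down, gripper open.
Joint ranges: [-2.57, 2.57], [-0.35, 1.97], [-1.29, 1.29], [0.11, 2.56], [-1.05, 4.19], [0.11, 1.86], [-2.63, 2.63]. Speed limits (rad/s): [2.22, 2.22, 3.01, 3.01, 3.14, 3.14, 3.14].

## Interface

Orientations are given as a unit quaternion [w, x, y, z].
In Python, from rig import read_state, read_camera, close_job gives the robot as it stands.
- The arm moves only by the tool drive_tool, never from a script. Its argument "motion" is a list of rows, each an object with "gripper": the closure, from 0 (fully open) to 1 (shut); "slide": the shift along the tool's x, y, z in mm, a list of three; "turn": the turn about the tool's z in rad. In form: [{"gripper": gripper, "slide": [tx, ty, tz], "turn": turn}, ...]. A call has 1 to 12 rows; each row is the pose to reach, as a shift and turn from the pose commanded when the call began, along the tool's axes at that moment; what a row does not reach only later rows make up. A row lasts 1/8 s, in which the tool goes at most 62.5 mm and 10.7 degrees, less where a joint would pass 70% of its speed; a pose out of reach is approached as far as the arm can. A call with a gripper value outside its range is refused whole. The fingers move at their own pace and stop on an object; the grip force is fixed at half the most. Time passes only in rows, so rows that repeat a pose let the fingers close. It gives the time, the measured TCP pose, the force, the opening and the grip force at its end, in the units of the state.
- read_state(): the state, without advancing time (a new reading comes with each control period).
- read_camera(name): name is "scene" or "side" or "wrist"; returns a dict with "img" (420x560x3 uint8, red, green, blue), "fx", "fy", "cx", "cy" (pixels), "cam_to_world" (4x4, takes a point from camera to world coordinates). Camera axes: x right, y down, z forward; pixel columns grow to the right and rows downward; lengths in m; the calibration is good to about 2 mm. A picture is of the moment at which its call begins. There is no depth.
- close_job(): hands the job in; it is judged then, once.
The state is a dict: "t": time; "q": joint angles; "dq": joint speeds; "joint_efforts": joint torques, N m; "tcp_pos": TCP position; "tcp_rot": TCP orientation; "contact_force": force on the tool from outside, world axes, zero at the start; "wrist_torque": the same for the moment, N m; "finger_gap": opening from 0.0 (shut) to 1.0 (fully open); "finger_force": force on a finger pad.
Only numpy, scipy, OpenCV 4.12 (cv2) and the standard library are available. Lean on these libraries where they do the work, as an engineer would, in place of code of your own. Each camera call takes 0.05 s, during which the arm holds its last target. There are 200 camera calls.

## Task

The round steel test block in the wooden storage tray is hemmed in by two tall aluminium pillars. First stand both pillars aside in the white side tray, leaving the block where it is; then lay the block flat and centred on the round anvil of the gauge stand, and after that put each pillar back upright in the storage tray on exactly the spot where it stood at the start. Set things down rather than drop them, knock nothing over, and leave the bottle, beaker and screwdriver alone.

Things in the scene. Friction and masses are not known exactly. Their poses are not given: they have to be found in the camera images.
- round_pillar: loose plain aluminium pillar, about 0.36 kg: round body 42 mm in diameter and 90 mm high, on top of it a round grip knob 20 mm in diameter and 35 mm high (125 mm in all). Origin: centre of its underside; z up. Starts upright in the storage tray, to the left or right in front of the test block.
- square_pillar: loose plain aluminium pillar, about 0.36 kg: square body 38 x 38 mm and 90 mm high, on top of it a square grip knob 20 x 20 mm and 35 mm high with sides parallel to the body's (125 mm in all). Origin: centre of its underside; x and y square to its sides, z up. Starts upright in the storage tray beside the round pillar.
- test_block: loose steel disc, 50 mm in diameter, 26 mm thick, about 0.38 kg, lying flat in the storage tray behind (to the tray's +x of) the two pillars with only about 5 to 17 mm between it and each of them. Origin: centre of its underside; z up.
- storage_tray: fixed shallow wooden tray with a dark rubber floor, 150 mm (x) by 180 mm (y); its floor is 8 mm above the bench, its 6 mm thick rim rises to 18 mm. Origin: centre of its underside on the bench; +x points away from the robot give or take its yaw. The pillars stand near 18 mm to its -x and 36 mm to either side in y, the block near 26 mm to its +x.
- side_tray: fixed shallow empty white plastic tray, 130 mm (x) by 190 mm (y); floor 5 mm above the bench, 5 mm thick walls rising to 15 mm. Origin: centre of its underside on the bench; its long side is y. The side area for the pillars: both fit side by side along y.
- stand: fixed gauge stand: dark steel base plate 14 mm thick and 110 mm wide (y), from 60 mm on the -x side to 165 mm on the +x side of the origin; a round steel anvil 80 mm in diameter whose flat top is 40 mm above the bench; a column 18 mm thick and 260 mm high standing 135 mm to the +x of the anvil's axis, its gauge head turned away to +x. Origin: on the anvil's axis, at bench height.
- bottle: bystander: white plastic bottle, 60 mm in diameter, 140 mm high, standing off to the robot's left. Origin: centre of its underside. Leave it alone.
- beaker: bystander: glass beaker, 72 mm in diameter, 85 mm high, beyond the work. Origin: centre of its underside. Leave it alone.
- screwdriver: bystander: screwdriver lying off to the robot's right, along its x. Origin: on its underside. Leave it alone.
Things that resemble listed ones, but are neither listed nor needed, are in the scene too. Leave any orange or turquoise look-alike of the square_pillar alone. Leave any orange look-alike of the round_pillar alone.

How it is judged:
On the way, in this order (a step that is already met when the one before it is completed fails the run):
1. both pillars stand released and upright in the white side tray, the block still at its starting place (within 20 mm) (x of round_pillar in the frame of side_tray between -0.05 and 0.05 m and y of round_pillar in the frame of side_tray between -0.08 and 0.08 m and z of round_pillar in the frame of side_tray between 0.002 and 0.009 m and angle between each of round_pillar, square_pillar's own z axis and vertical below 0.1 rad and linear speed of each of round_pillar, square_pillar below 0.02 m/s and contact force between the fingers and round_pillar below 0.05 N and x of square_pillar in the frame of side_tray between -0.05 and 0.05 m and y of square_pillar in the frame of side_tray between -0.08 and 0.08 m and z of square_pillar in the frame of side_tray between 0.002 and 0.009 m and contact force between the fingers and square_pillar below 0.05 N and distance of test_block from where it was at the start of the episode below 0.02 m), for 0.2 s.
2. the test block lies flat and released on the anvil, centred within 12 mm (horizontal distance between test_block and stand below 0.012 m and z of test_block in the frame of stand between 0.036 and 0.044 m and angle between test_block's own z axis and vertical below 0.1 rad and linear speed of test_block below 0.02 m/s and contact force between the fingers and test_block below 0.05 N), for 0.2 s.
At the end, for the whole second after the job is handed in: The block lies flat on the stand's anvil, its centre within 12 mm of the anvil's axis, and each pillar stands upright in the storage tray within 15 mm of its own starting spot; all three are released and at rest (all of step 2 and distance of each of round_pillar, square_pillar from where it was at the start of the episode below 0.015 m and angle between each of round_pillar, square_pillar's own z axis and vertical below 0.1 rad and linear speed of each of round_pillar, square_pillar below 0.02 m/s and contact force between the fingers and round_pillar below 0.05 N and contact force between the fingers and square_pillar below 0.05 N); the robot touches nothing.
It fails at once if a bystander (bottle, beaker or screwdriver) is moved by more than 20 mm (distance of any of bottle, beaker, screwdriver from where it was at the start of the episode above 0.02 m).
It fails at once if a pillar is tipped over, or the block tipped, by more than 0.6 rad (angle between any of round_pillar, square_pillar, test_block's own z axis and vertical above 0.6 rad).
It fails at once if a pillar or the block is dropped: it moves faster than 0.6 m/s (a fall of about 20 mm) with no finger touching it ((linear speed of round_pillar above 0.6 m/s and contact force between the fingers and round_pillar below 0.01 N) or (linear speed of square_pillar above 0.6 m/s and contact force between the fingers and square_pillar below 0.01 N) or (linear speed of test_block above 0.6 m/s and contact force between the fingers and test_block below 0.01 N)).
It also fails if it takes over 141 s, if anything falls off the work surface, if the arm or the gripper's body presses on something with over 40 N, if the wrist force passes 120 N, or if a joint passes its speed limit or range.

## Working session

There is one attempt and no reset: what is moved stays moved. The work goes in short steps, Python scripts to look and compute and a tool call to move; the robot and the scene stay as the last step left them, time stands still between calls to the robot, and variables do not carry over. Pictures are saved under pics/ and viewed, at most 16 in all, crops included, and the job is handed in when it is done.

Besides the shell and the picture viewer there is one more tool, called after ">>>" in YAML: its name, and indented under it one key for each argument. drive_tool: Moves the arm, as the interface text tells. Its arguments: {"type":"object","properties":{"motion":{"type":"array","items":{"type":"object","properties":{"gripper":{"type":"number"},"slide":{"type":"array","items":{"type":"number"}},"turn":{"type":"number"}}}}},"required":["motion"]}

```bash
mkdir -p pics; cat > h.py <<'E'
import numpy as np, cv2, json
from rig import read_state, read_camera, close_job
def snap(n,f):
    c=read_camera(n); cv2.imwrite('pics/%s.png'%f,cv2.cvtColor(c['img'],cv2.COLOR_RGB2BGR))
    np.savez('pics/%s.npz'%f,K=[c['fx'],c['fy'],c['cx'],c['cy']],T=c['cam_to_world']); return c
def ray(f,u,v):
    d=np.load('pics/%s.npz'%f); fx,fy,cx,cy=d['K']; T=d['T']
    r=T[:3,:3]@np.array([(u-cx)/fx,(v-cy)/fy,1]); return T[:3,3],r
def onz(f,u,v,z):
    o,r=ray(f,u,v); return o+r*(z-o[2])/r[2]
def proj(f,p):
    d=np.load('pics/%s.npz'%f); fx,fy,cx,cy=d['K']; T=d['T']
    q=T[:3,:3].T@(np.asarray(p)-T[:3,3]); return np.array([fx*q[0]/q[2]+cx,fy*q[1]/q[2]+cy])
def tri(*obs):
    A=np.zeros((3,3));b=np.zeros(3);L=[]
    for f,u,v in obs:
        o,r=ray(f,u,v); r=r/np.linalg.norm(r); M=np.eye(3)-np.outer(r,r); A+=M;b+=M@o;L.append((o,M))
    p=np.linalg.solve(A,b); return p,[np.linalg.norm(M@(p-o)) for o,M in L]
E
python3 - <<'E'
from h import *
for n in ['scene','side','wrist']:
    c=snap(n,n+'0'); print(n,c['fx'],np.round(c['cam_to_world'],3).tolist())
ims=[cv2.imread('pics/%s0.png'%n) for n in ['scene','side','wrist']]
s=read_state(); print(s['t'],s['tcp_pos'],s['tcp_rot'])
E
```

```text
scene 474.2521194352447 [[0.194, 0.735, -0.649, 1.33], [0.981, -0.154, 0.119, -0.149], [-0.013, -0.66, -0.751, 0.952], [0.0, 0.0, 0.0, 1.0]]
side 513.5708638083277 [[0.934, -0.206, 0.292, 0.097], [-0.357, -0.566, 0.743, -1.179], [0.012, -0.798, -0.602, 0.986], [0.0, 0.0, 0.0, 1.0]]
wrist 296.0933038140027 [[1.0, 0.001, -0.001, 0.724], [0.0, -0.951, -0.308, 0.079], [-0.001, 0.308, -0.951, 0.373], [0.0, 0.0, 0.0, 1.0]]
0.15 [ 7.24638700e-01 -6.24189026e-06  2.30620286e-01] [-3.78429485e-04  7.07074575e-01  7.07138732e-01 -4.65219118e-04]
```

View pics/scene0.png

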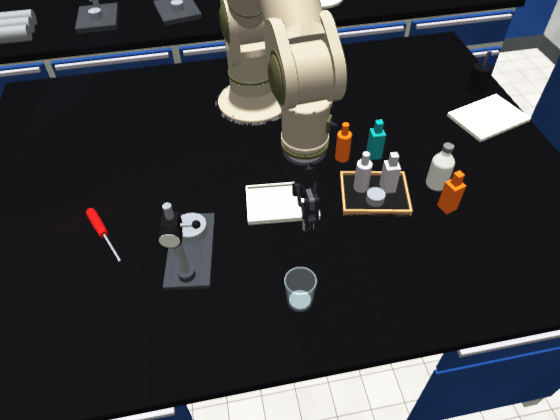

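View pics/side0.png

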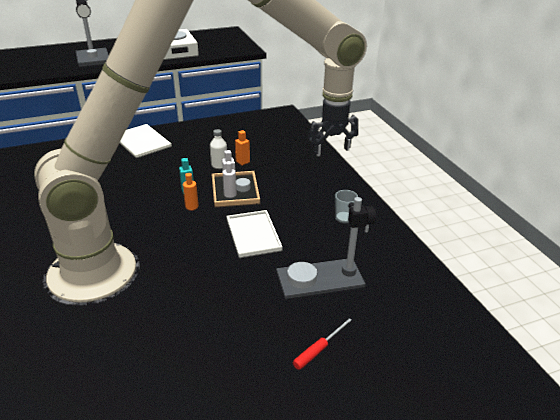

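View pics/wrist0.png

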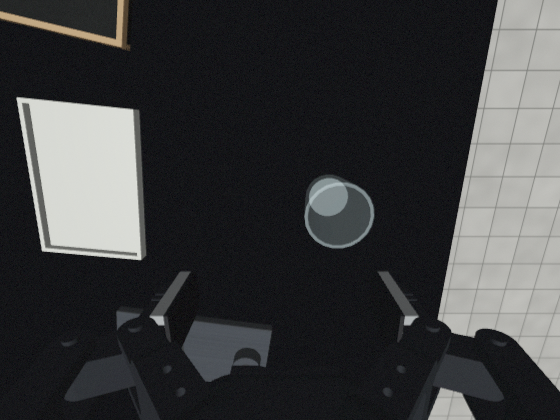

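The pictures show the storage tray with both pillars and the block (scene ~375,190), the white side tray (scene ~275,203) and the anvil (scene ~190,225). Enlarging next.

```bash
python3 - <<'E'
from h import *
a=cv2.imread('pics/scene0.png')[140:225,325:425]; b=cv2.imread('pics/side0.png')[140:260,200:300]
a=cv2.resize(a,None,fx=4,fy=4,interpolation=2); b=cv2.resize(b,None,fx=4,fy=4,interpolation=2)
m=np.zeros((480,800,3),np.uint8); m[:a.shape[0],:400]=a; m[:480,400:]=b
cv2.imwrite('pics/crop1.png',m)
print('tray',onz('scene0',376,193,.018),'side',onz('side0',236,188,.018))
print('block top',tri(('scene0',376,192),('side0',242.5,181)))
print('side tray',onz('scene0',274,203,.01),onz('side0',254,233,.01))
print('anvil',onz('side0',302,271,.04), onz('scene0',191,225,.04))
for n,(u,v) in {'bottle':(440,180),'beaker':(300,300),'orR':(343,158),'turq':(376,155),'orS':(450,208)}.items(): print(n,onz('scene0',u,v,.0))
E
```

```text
tray [0.51160621 0.26065575 0.018     ] side [0.49684125 0.23950654 0.018     ]
block top (array([0.52380888, 0.25334643, 0.03375847]), [np.float64(0.0017984764210015633), np.float64(0.0017984764210015422)])
side tray [ 0.48374913 -0.01488845  0.01      ] [ 0.47809135 -0.00622836  0.01      ]
anvil [ 0.53518145 -0.2439023   0.04      ] [ 0.54122642 -0.23627328  0.04      ]
bottle [0.48465813 0.46077038 0.        ]
beaker [ 0.78245661 -0.01023106  0.        ]
orR [0.33989628 0.21926906 0.        ]
turq [0.3475155  0.31861323 0.        ]
orS [0.58899032 0.4436258  0.        ]
```

View pics/crop1.png

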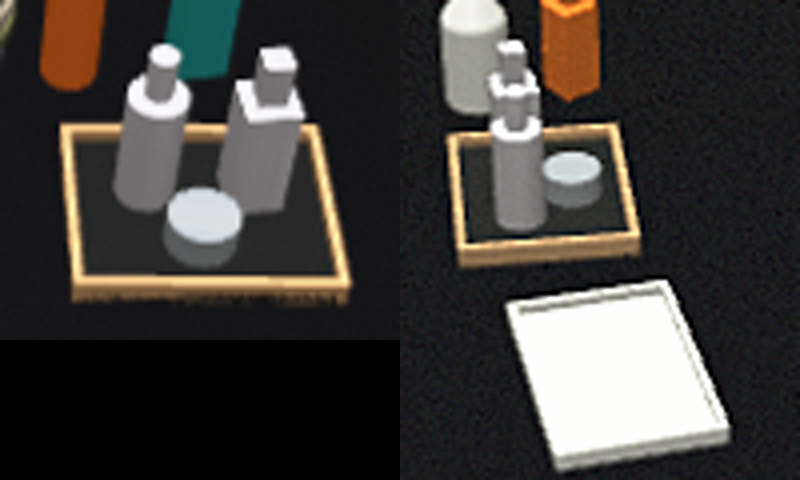

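```bash
python3 - <<'E'
from h import *
print('round knob',tri(('scene0',366.2,153.7),('side0',229,163)))
print('square knob',tri(('scene0',394,153.9),('side0',227.8,151.6)))
E
```

```text
round knob (array([0.47303487, 0.2303433 , 0.12860569]), [np.float64(0.002338889679726563), np.float64(0.002338889679726543)])
square knob (array([0.4898391 , 0.29926677, 0.13059012]), [np.float64(0.0016900911373169563), np.float64(0.0016900911373169507)])
```

>>> drive_tool:
  motion:
    - {"slide":[0,0,-70],"turn":0,"gripper":0}
    - {"slide":[0,0,-70],"turn":0,"gripper":0}
    - {"slide":[240,-220,-70],"turn":0,"gripper":0}
    - {"slide":[240,-220,-70],"turn":0,"gripper":0}
    - {"slide":[240,-220,-70],"turn":0,"gripper":0}
    - {"slide":[240,-220,-70],"turn":0,"gripper":0}
    - {"slide":[240,-220,-70],"turn":0,"gripper":0}
    - {"slide":[240,-220,-70],"turn":0,"gripper":0}
    - {"slide":[240,-220,-70],"turn":0,"gripper":0}
    - {"slide":[240,-220,-70],"turn":0,"gripper":0}
    - {"slide":[240,-220,-70],"turn":0,"gripper":0}

```text
t: 1.52
tcp_pos: [0.5061, 0.2386, 0.301]
tcp_rot: [0.0, 0.708, 0.706, -0.0]
contact_force: [0.6, -0.1, 0.1]
finger_gap: 1.0
finger_force: 0.0
```

```bash
python3 - <<'E'
from h import *
snap('wrist','w1'); snap('scene','scene1'); s=read_state(); print(s['t'],s['tcp_pos'],s['tcp_rot'])
cv2.imwrite('pics/w1b.png',cv2.resize(cv2.imread('pics/w1.png'),(784,588),interpolation=2))
E
```

```text
1.625 [0.50572504 0.23898245 0.30107661] [ 9.92105849e-05  7.07777331e-01  7.06435570e-01 -1.56546610e-04]
```

View pics/w1b.png

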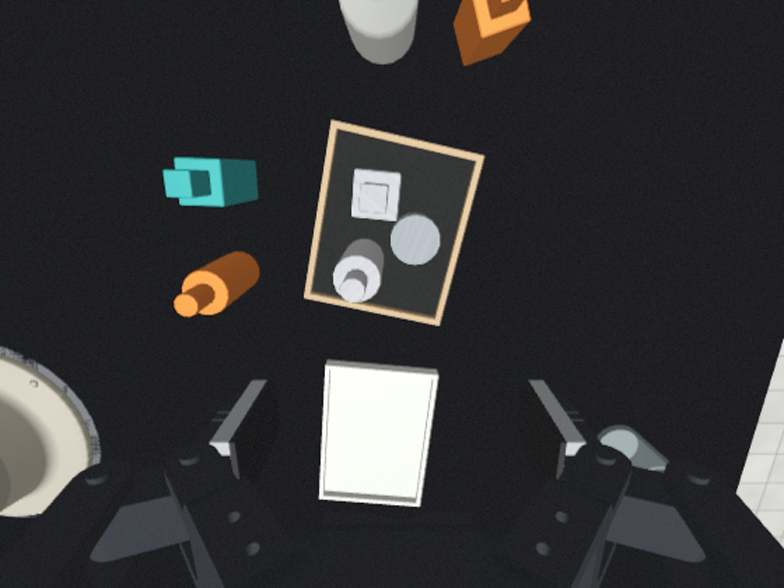

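Wrist picture (1.4x): square pillar knob (374,198), round knob (352,288), block (415,239), tray corners (331,121),(484,155),(440,325),(304,297), side tray below at (378,434).

```bash
python3 - <<'E'
from h import *
W=lambda u,v,z:onz('w1',u/1.4,v/1.4,z)
t=lambda w,*s:tri(('w1',w[0]/1.4,w[1]/1.4),*s)
r=np.round
P=lambda n,x:print(n,r(x[0],4),r(x[1],4))
P('round',t((352,288),('scene0',366.2,153.7),('side0',229,163)))
P('square',t((374,198),('scene0',394,153.9),('side0',227.8,151.6)))
P('block',t((415,239),('scene0',376,193.5),('side0',242.5,181)))
print('at z: round',W(352,288,.133),'sq',W(374,198,.133),'blk',W(415,239,.034))
c=np.array([W(u,v,.018)[:2] for u,v in [(331,121),(484,155),(440,325),(304,297)]])
print('tray',c.mean(0),[ (np.linalg.norm(d),np.degrees(np.arctan2(d[1],d[0]))) for d in np.roll(c,-1,0)-c])
c=np.array([W(u,v,.015)[:2] for u,v in [(326,361),(438,371),(420,506),(319,499)]])
print('sidetray',c.mean(0),[ (np.linalg.norm(d),np.degrees(np.arctan2(d[1],d[0]))) for d in np.roll(c,-1,0)-c])
m=cv2.imread('pics/w1.png'); m=m[95:235,215:355]; cv2.imwrite('pics/w1c.png',cv2.resize(m,(560,560),interpolation=2))
d=np.load('pics/w1.npz')['T']; print(d[:3,3])
E
```

```text
round [0.4719 0.2294 0.1291] [0.0021 0.0025 0.0028]
square [0.4895 0.2983 0.131 ] [0.0011 0.002  0.0017]
block [0.5246 0.2527 0.0322] [0.0017 0.0016 0.0002]
at z: round [0.47047386 0.22957846 0.133     ] sq [0.48891795 0.29761998 0.133     ] blk [0.52341875 0.25159316 0.034     ]
tray [0.49792171 0.25807197] [(np.float64(0.14963841214710422), np.float64(-11.797308988058857)), (np.float64(0.17981186879474642), np.float64(-101.98874762225077)), (np.float64(0.15061271995713327), np.float64(167.52265187021814)), (np.float64(0.17803017078121286), np.float64(77.69918119730077))]
sidetray [0.47902983 0.00601139] [(np.float64(0.12853084604362705), np.float64(-5.791781788260094)), (np.float64(0.19446057616005272), np.float64(-95.24954148484987)), (np.float64(0.1303158861261054), np.float64(174.89138784626542)), (np.float64(0.19600567082287376), np.float64(84.22708645697843))]
[0.50553997 0.31808084 0.44356175]
```

View pics/w1c.png

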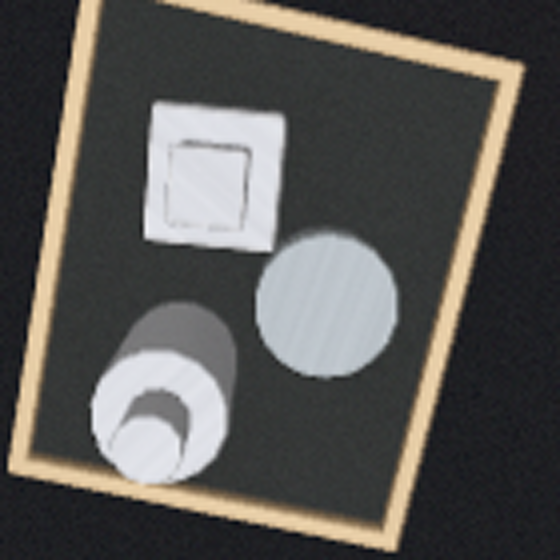

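Square yaw about -5° (crop corners (153,101),(286,114),(273,251),(144,240)); positions agree with the tray layout. Fetch the round pillar first.

>>> drive_tool:
  motion:
    - {"slide":[-12,-34,0],"turn":0,"gripper":0.4}
    - {"slide":[-12,-34,50],"turn":0,"gripper":0.4}
    - {"slide":[-12,-34,100],"turn":0,"gripper":0.4}
    - {"slide":[-12,-34,140],"turn":0,"gripper":0.4}
    - {"slide":[-12,-34,140],"turn":0,"gripper":0.4}

```text
t: 2.25
tcp_pos: [0.4699, 0.2269, 0.1591]
tcp_rot: [-0.001, 0.707, 0.707, -0.003]
contact_force: [-0.2, 0.3, 0.9]
finger_gap: 0.598
finger_force: 0.0
```

```bash
python3 - <<'E'
from h import *
snap('wrist','w2'); s=read_state(); print(s['t'],s['tcp_pos'],s['tcp_rot'],s['finger_gap'])
p=s['tcp_pos']; print(proj('w2',p), proj('w2',[p[0],p[1],.133]))
cv2.imwrite('pics/w2b.png',cv2.resize(cv2.imread('pics/w2.png'),(784,588),interpolation=2))
E
```

```text
2.3 [0.47092974 0.22749074 0.16085843] [-2.45388402e-04  7.07301306e-01  7.06911201e-01 -1.16469430e-03] 0.5996660868141762
[286.59305442 275.49693274] [286.34126597 253.13696994]
```

View pics/w2b.png

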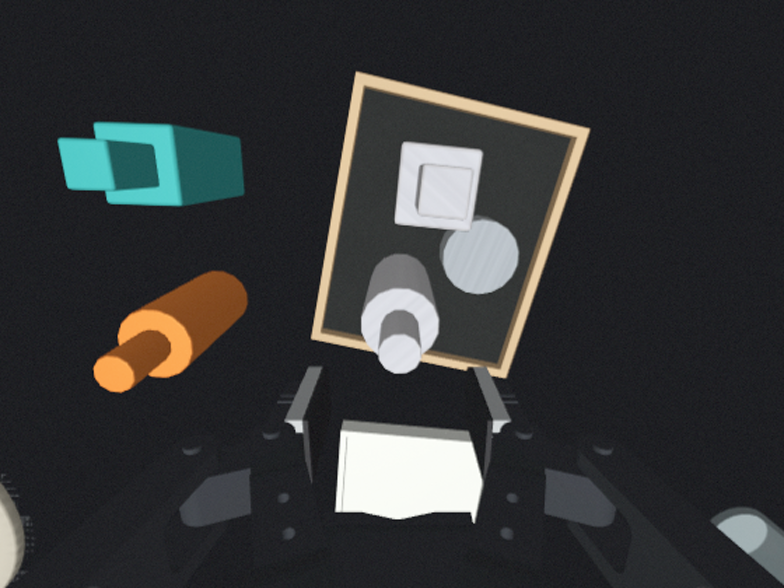

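The round knob (400,354) sits exactly where the tool axis projects. Descend, grip, lift.

>>> drive_tool:
  motion:
    - {"slide":[0,0,30],"turn":0,"gripper":0.4}
    - {"slide":[0,0,56],"turn":0,"gripper":0.4}
    - {"slide":[0,0,56],"turn":0,"gripper":0.4}
    - {"slide":[0,0,56],"turn":0,"gripper":1}
    - {"slide":[0,0,56],"turn":0,"gripper":1}
    - {"slide":[0,0,56],"turn":0,"gripper":1}
    - {"slide":[0,0,56],"turn":0,"gripper":1}
    - {"slide":[0,0,56],"turn":0,"gripper":1}
    - {"slide":[0,0,56],"turn":0,"gripper":1}

```text
t: 3.42
tcp_pos: [0.4715, 0.2285, 0.107]
tcp_rot: [0.0, 0.707, 0.707, 0.001]
contact_force: [-1.7, -0.7, 8.6]
finger_gap: 0.214
finger_force: 58.3
```

```bash
python3 - <<'E'
from h import *
s=read_state(); print(s['t'],s['tcp_pos'],s['tcp_rot'],s['finger_gap'],s['finger_force'])
print('sq knob',tri(('w1',266.75,141.75),('w2',445/1.4,192/1.4)))
print('blk',tri(('w1',296.75,171.25),('w2',480/1.4,256/1.4)),onz('w2',480/1.4,256/1.4,.034))
# square yaw from body top corners in w2
c=[onz('w2',u/1.4,v/1.4,.098)[:2] for u,v in [(403,142),(482,150),(470,231),(395,222)]]
print([np.degrees(np.arctan2(*(c[(i+1)%4]-c[i])[::-1])) for i in range(4)],[np.linalg.norm(c[(i+1)%4]-c[i]) for i in range(4)],np.mean(c,0))
E
```

```text
3.425 [0.47154391 0.22847759 0.10701915] [2.57382305e-04 7.07074825e-01 7.07137790e-01 1.12776966e-03] 0.2140413696108838 58.32590103149414
sq knob (array([0.48836368, 0.29725202, 0.13046299]), [np.float64(0.0001193382209301839), np.float64(0.00011933822093020046)])
blk (array([0.52419784, 0.25013994, 0.0281691 ]), [np.float64(0.00025389538686857414), np.float64(0.000253895386868563)]) [0.52309673 0.2515918  0.034     ]
[np.float64(-5.418439155021037), np.float64(-95.38434079528442), np.float64(173.25046854074165), np.float64(84.13180207331041)] [np.float64(0.036559044626622086), np.float64(0.0373105959059526), np.float64(0.036877361488977314), np.float64(0.036455056744419026)] [0.4882164  0.29768755]
```

>>> drive_tool:
  motion:
    - {"slide":[0,0,-15],"turn":0,"gripper":1}
    - {"slide":[0,0,-50],"turn":0,"gripper":1}
    - {"slide":[0,0,-80],"turn":0,"gripper":1}
    - {"slide":[-20,1,-80],"turn":0,"gripper":1}
    - {"slide":[-60,1,-80],"turn":0,"gripper":1}
    - {"slide":[-105,2,-80],"turn":0,"gripper":1}
    - {"slide":[-150,2,-80],"turn":0,"gripper":1}
    - {"slide":[-195,3,-80],"turn":0,"gripper":1}
    - {"slide":[-230,4,-80],"turn":0,"gripper":1}
    - {"slide":[-254,4,-80],"turn":0,"gripper":1}
    - {"slide":[-264,4,-70],"turn":0,"gripper":1}
    - {"slide":[-264,4,-40],"turn":0,"gripper":1}

```text
t: 4.92
tcp_pos: [0.4753, -0.0371, 0.1452]
tcp_rot: [0.001, 0.708, 0.706, 0.001]
contact_force: [1.0, -0.3, -3.8]
finger_gap: 0.217
finger_force: 59.2
```

>>> drive_tool:
  motion:
    - {"slide":[0,0,20],"turn":0,"gripper":1}
    - {"slide":[0,0,32],"turn":0,"gripper":1}
    - {"slide":[0,0,37],"turn":0,"gripper":1}
    - {"slide":[0,0,39],"turn":0,"gripper":1}
    - {"slide":[0,0,40],"turn":0,"gripper":1}
    - {"slide":[0,0,40],"turn":0,"gripper":1}
    - {"slide":[0,0,40],"turn":0,"gripper":1}

```text
t: 5.8
tcp_pos: [0.4751, -0.036, 0.1056]
tcp_rot: [0.0, 0.707, 0.707, 0.0]
contact_force: [0.9, -0.1, -2.8]
finger_gap: 0.211
finger_force: 59.1
```

```bash
python3 - <<'E'
from h import *
snap('side','side2'); snap('scene','scene2'); s=read_state(); print(s['t'],s['tcp_pos'],s['tcp_rot'],s['finger_gap'],s['contact_force'])
a=cv2.imread('pics/scene2.png')[120:230,230:370]; b=cv2.imread('pics/side2.png')[140:260,200:300]
a=cv2.resize(a,(420,330),interpolation=2); b=cv2.resize(b,(375,450),interpolation=2)
m=np.zeros((450,796,3),np.uint8); m[:330,:420]=a; m[:,420:795]=b
cv2.imwrite('pics/crop2.png',m)
E
```

```text
5.9 [ 0.47509558 -0.03601383  0.10548116] [1.49548421e-04 7.07098115e-01 7.07115420e-01 1.30923876e-04] 0.21056949279353462 [-0.14647295  0.15720592 -3.28663557]
```

View pics/crop2.png

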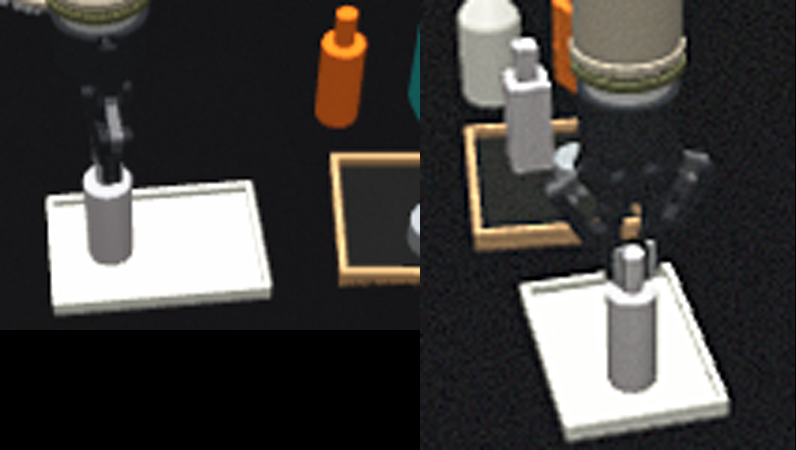

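Pillar stands upright over the tray (crop 110,215), about 1.5 mm up, still hanging. Lower, release, lift.

>>> drive_tool:
  motion:
    - {"slide":[0,0,1],"turn":0,"gripper":1}
    - {"slide":[0,0,2],"turn":0,"gripper":1}
    - {"slide":[0,0,2],"turn":0,"gripper":1}
    - {"slide":[0,0,2],"turn":0,"gripper":0.4}
    - {"slide":[0,0,2],"turn":0,"gripper":0.4}
    - {"slide":[0,0,2],"turn":0,"gripper":0.4}
    - {"slide":[0,0,-20],"turn":0,"gripper":0.4}
    - {"slide":[0,0,-60],"turn":0,"gripper":0.4}
    - {"slide":[0,0,-75],"turn":0,"gripper":0.4}

```text
t: 7.02
tcp_pos: [0.4756, -0.0361, 0.182]
tcp_rot: [0.001, 0.707, 0.707, 0.001]
contact_force: [0.1, -0.1, -0.2]
finger_gap: 0.605
finger_force: 0.0
```

>>> drive_tool:
  motion:
    - {"slide":[60,5,0],"turn":0.085,"gripper":0.4}
    - {"slide":[120,8,0],"turn":0.085,"gripper":0.4}
    - {"slide":[180,10,0],"turn":0.085,"gripper":0.4}
    - {"slide":[240,12,0],"turn":0.085,"gripper":0.4}
    - {"slide":[300,13,0],"turn":0.085,"gripper":0.4}
    - {"slide":[333,13,0],"turn":0.085,"gripper":0.4}
    - {"slide":[333,13,20],"turn":0.085,"gripper":0.4}
    - {"slide":[333,13,20],"turn":0.085,"gripper":0.4}

```text
t: 8.02
tcp_pos: [0.487, 0.2967, 0.159]
tcp_rot: [-0.0, 0.736, 0.677, -0.002]
contact_force: [0.6, -1.0, -0.2]
finger_gap: 0.6
finger_force: 0.0
```

```bash
python3 - <<'E'
from h import *
snap('side','side3'); snap('wrist','w3'); s=read_state(); p=s['tcp_pos'];print(s['t'],p,s['tcp_rot'],s['finger_gap'],s['contact_force'])
print(proj('w3',[p[0],p[1],.133])*[2,2]-[360,260])
a=cv2.imread('pics/w3.png')[130:410,180:380]; b=cv2.imread('pics/side3.png')[140:260,200:300]
a=cv2.resize(a,(400,560),interpolation=2); b=cv2.resize(b,(375,450),interpolation=2)
m=np.zeros((560,796,3),np.uint8); m[:,:400]=a; m[:450,420:795]=b
cv2.imwrite('pics/crop3.png',m)
E
```

```text
8.125 [0.48798112 0.29641361 0.16031237] [ 7.12254128e-05  7.36719289e-01  6.76198565e-01 -4.30320076e-04] 0.5980086400641392 [ 0.79441134 -0.10041941  0.90036185]
[210.69765841 247.22832762]
```

View pics/crop3.png

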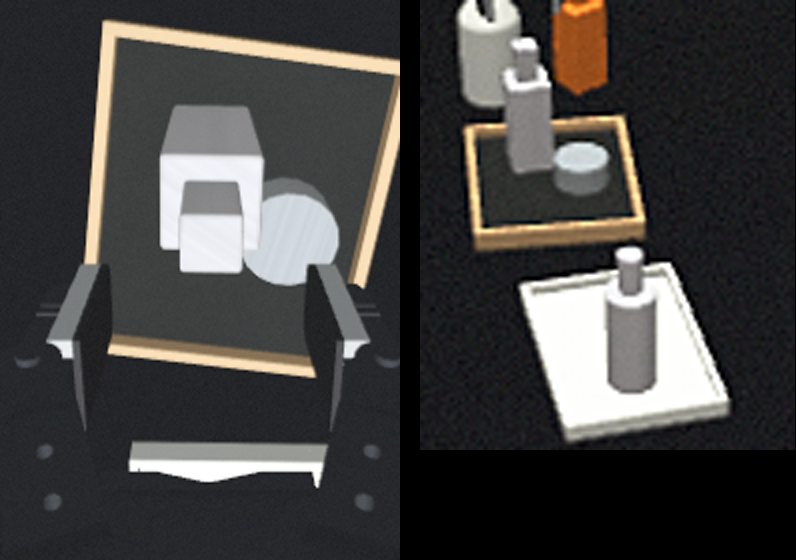

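Round pillar stands released; the square knob (211,241) is aligned and within 2 mm of the axis (211,247). Grip and carry.

>>> drive_tool:
  motion:
    - {"slide":[1,0,30],"turn":0,"gripper":0.4}
    - {"slide":[1,0,51],"turn":0,"gripper":0.4}
    - {"slide":[1,0,51],"turn":0,"gripper":0.4}
    - {"slide":[1,0,51],"turn":0,"gripper":1}
    - {"slide":[1,0,51],"turn":0,"gripper":1}
    - {"slide":[1,0,51],"turn":0,"gripper":1}
    - {"slide":[1,0,51],"turn":0,"gripper":1}
    - {"slide":[1,0,51],"turn":0,"gripper":1}
    - {"slide":[1,0,51],"turn":0,"gripper":1}

```text
t: 9.25
tcp_pos: [0.4889, 0.2983, 0.1107]
tcp_rot: [0.0, 0.737, 0.676, 0.001]
contact_force: [-1.0, -0.9, 6.7]
finger_gap: 0.221
finger_force: 60.0
```

```bash
python3 - <<'E'
from h import *
s=read_state(); p=s['tcp_pos'];print(s['t'],p,s['tcp_rot'],s['finger_gap'],s['contact_force'])
w,x,y,z=s['tcp_rot']; from scipy.spatial.transform import Rotation as R
r=R.from_quat([x,y,z,w]).as_matrix(); print(r.T@(np.array([.483,.050,p[2]])-p)*1000)
E
```

```text
9.25 [0.48892042 0.29831973 0.11067695] [2.35307415e-04 7.36609101e-01 6.76317652e-01 1.18753801e-03] 0.22101546012445455 [-1.03729552 -0.93584388  6.71785404]
[-247.92119046   15.25515848   -0.32503731]
```

>>> drive_tool:
  motion:
    - {"slide":[0,0,-15],"turn":0,"gripper":1}
    - {"slide":[0,0,-50],"turn":0,"gripper":1}
    - {"slide":[0,0,-80],"turn":0,"gripper":1}
    - {"slide":[-20,1,-80],"turn":0,"gripper":1}
    - {"slide":[-60,4,-80],"turn":0,"gripper":1}
    - {"slide":[-105,6,-80],"turn":0,"gripper":1}
    - {"slide":[-150,9,-80],"turn":0,"gripper":1}
    - {"slide":[-195,12,-80],"turn":0,"gripper":1}
    - {"slide":[-230,14,-80],"turn":0,"gripper":1}
    - {"slide":[-248,15,-80],"turn":0,"gripper":1}
    - {"slide":[-248,15,-70],"turn":0,"gripper":1}
    - {"slide":[-248,15,-40],"turn":0,"gripper":1}

```text
t: 10.75
tcp_pos: [0.4829, 0.0507, 0.1493]
tcp_rot: [0.001, 0.736, 0.677, 0.002]
contact_force: [1.6, 0.1, -3.0]
finger_gap: 0.22
finger_force: 59.2
```

>>> drive_tool:
  motion:
    - {"slide":[0,0,20],"turn":0,"gripper":1}
    - {"slide":[0,0,32],"turn":0,"gripper":1}
    - {"slide":[0,0,37],"turn":0,"gripper":1}
    - {"slide":[0,0,39],"turn":0,"gripper":1}
    - {"slide":[0,0,40],"turn":0,"gripper":1}
    - {"slide":[0,0,40],"turn":0,"gripper":1}
    - {"slide":[0,0,40],"turn":0,"gripper":1}

```text
t: 11.62
tcp_pos: [0.4822, 0.0496, 0.1096]
tcp_rot: [0.0, 0.737, 0.676, 0.0]
contact_force: [0.8, -0.1, -3.3]
finger_gap: 0.221
finger_force: 59.1
```

>>> drive_tool:
  motion:
    - {"slide":[0,0,1],"turn":0,"gripper":1}
    - {"slide":[0,0,2],"turn":0,"gripper":1}
    - {"slide":[0,0,2],"turn":0,"gripper":1}
    - {"slide":[0,0,2],"turn":0,"gripper":0.4}
    - {"slide":[0,0,2],"turn":0,"gripper":0.4}
    - {"slide":[0,0,2],"turn":0,"gripper":0.4}
    - {"slide":[0,0,-20],"turn":0,"gripper":0.4}
    - {"slide":[0,0,-60],"turn":0,"gripper":0.1}
    - {"slide":[0,0,-75],"turn":0,"gripper":0.1}

```text
t: 12.75
tcp_pos: [0.4826, 0.0497, 0.1861]
tcp_rot: [0.001, 0.737, 0.676, 0.001]
contact_force: [-0.3, -0.5, 0.4]
finger_gap: 0.902
finger_force: 0.0
```

>>> drive_tool:
  motion:
    - {"slide":[50,6,0],"turn":0,"gripper":0.1}
    - {"slide":[100,12,0],"turn":-0.3,"gripper":0.1}
    - {"slide":[150,18,0],"turn":-0.6,"gripper":0.1}
    - {"slide":[204,24,0],"turn":-0.9,"gripper":0.1}
    - {"slide":[204,24,0],"turn":-1.2,"gripper":0.1}
    - {"slide":[204,24,0],"turn":-1.45,"gripper":0.1}
    - {"slide":[204,24,20],"turn":-1.45,"gripper":0.1}
    - {"slide":[204,24,40],"turn":-1.45,"gripper":0.1}
    - {"slide":[204,24,60],"turn":-1.45,"gripper":0.1}
    - {"slide":[204,24,60],"turn":-1.45,"gripper":0.1}
    - {"slide":[204,24,60],"turn":-1.45,"gripper":0.1}

```text
t: 14.12
tcp_pos: [0.5234, 0.251, 0.1248]
tcp_rot: [0.0, 0.104, 0.995, 0.0]
contact_force: [0.2, 0.2, 0.8]
finger_gap: 0.9
finger_force: 0.0
```

```bash
python3 - <<'E'
from h import *
snap('side','side4'); snap('wrist','w4'); s=read_state(); p=s['tcp_pos'];print(s['t'],p,s['tcp_rot'],s['finger_gap'],s['contact_force'],s['q'])
print(proj('w4',[p[0],p[1],.034]))
b=cv2.imread('pics/side4.png')[140:260,200:300]
m=np.zeros((420,800,3),np.uint8); m[:,:490]=cv2.imread('pics/w4.png')[:,35:525]; m[:360,500:]=cv2.resize(b,(300,360),interpolation=2)
cv2.imwrite('pics/crop4.png',m)
E
```

```text
14.225 [0.52356298 0.251158   0.12512779] [5.59031272e-04 1.03648425e-01 9.94613804e-01 2.67430261e-04] 0.8983759227189976 [ 0.23154787 -0.3724039   0.29612764] [-0.27355715  0.59378843 -0.39717507  2.00951507  0.38811295  0.60982327
  0.43185155]
[283.07037146 220.67259528]
```

View pics/crop4.png

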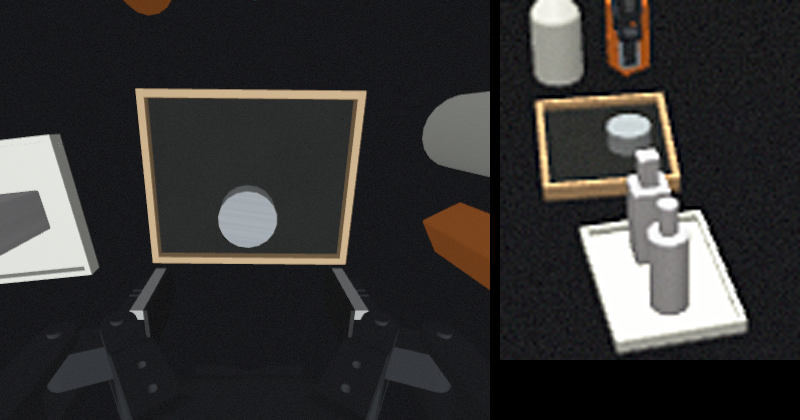

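Both pillars stand in the side tray (right crop) and the block (247,219) is centred under the tool. Descend on the block.

>>> drive_tool:
  motion:
    - {"slide":[0,0,40],"turn":0,"gripper":0.2}
    - {"slide":[0,0,75],"turn":0,"gripper":0.2}
    - {"slide":[0,0,95],"turn":0,"gripper":0.2}
    - {"slide":[0,0,105],"turn":0,"gripper":0.2}
    - {"slide":[0,0,112],"turn":0,"gripper":0.2}
    - {"slide":[0,0,112],"turn":0,"gripper":0.2}

```text
t: 14.98
tcp_pos: [0.5234, 0.251, 0.0126]
tcp_rot: [0.0, 0.103, 0.995, 0.0]
contact_force: [0.9, -0.4, 0.0]
finger_gap: 0.8
finger_force: 0.0
```

```bash
python3 - <<'E'
from h import *
snap('side','side5'); s=read_state(); p=s['tcp_pos'];print(s['t'],p,s['finger_gap'],s['contact_force'])
b=cv2.imread('pics/side5.png')[130:220,190:310]
cv2.imwrite('pics/crop5.png',cv2.resize(b,(720,540),interpolation=2))
E
```

```text
15.025 [0.52348444 0.25097137 0.01281797] 0.7971798876179154 [ 0.62334839 -0.09592878  0.15606082]
```

View pics/crop5.png

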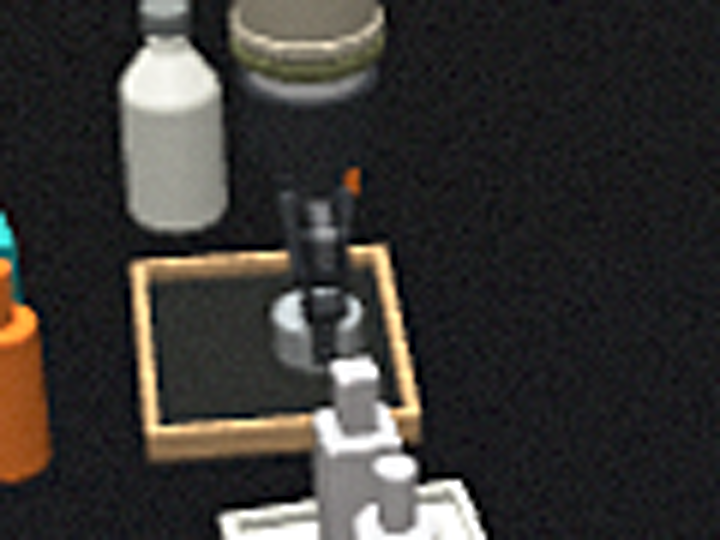

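>>> drive_tool:
  motion:
    - {"slide":[0,0,0],"turn":0,"gripper":1}
    - {"slide":[0,0,0],"turn":0,"gripper":1}
    - {"slide":[0,0,0],"turn":0,"gripper":1}
    - {"slide":[0,0,0],"turn":0,"gripper":1}
    - {"slide":[0,0,0],"turn":0,"gripper":1}
    - {"slide":[0,0,-15],"turn":0,"gripper":1}
    - {"slide":[0,0,-50],"turn":0,"gripper":1}
    - {"slide":[0,0,-100],"turn":0,"gripper":1}
    - {"slide":[0,0,-150],"turn":0,"gripper":1}
    - {"slide":[0,0,-190],"turn":0,"gripper":1}
    - {"slide":[0,0,-190],"turn":0,"gripper":1}

```text
t: 16.4
tcp_pos: [0.5243, 0.2514, 0.206]
tcp_rot: [0.003, 0.103, 0.995, 0.002]
contact_force: [0.0, -0.0, -4.0]
finger_gap: 0.562
finger_force: 63.3
```

```bash
python3 - <<'E'
from h import *
from scipy.spatial.transform import Rotation as R
s=read_state(); p=s['tcp_pos'];print(s['t'],p,s['finger_gap'],s['contact_force'])
w,x,y,z=s['tcp_rot']; r=R.from_quat([x,y,z,w]).as_matrix()
print(r.T@(np.array([.54,-.10,p[2]])-p)*1000)
E
```

```text
16.4 [0.52431878 0.25140333 0.20598261] 0.561508695093538 [ 0.0202644  -0.04180747 -4.03326286]
[ -87.32818587 -340.73942444   -0.79823478]
```

>>> drive_tool:
  motion:
    - {"slide":[-5,-20,0],"turn":0,"gripper":1}
    - {"slide":[-18,-70,0],"turn":0,"gripper":1}
    - {"slide":[-31,-120,0],"turn":0,"gripper":1}
    - {"slide":[-43,-170,0],"turn":0,"gripper":1}
    - {"slide":[-56,-220,0],"turn":0,"gripper":1}
    - {"slide":[-69,-270,0],"turn":0,"gripper":1}
    - {"slide":[-80,-315,0],"turn":0,"gripper":1}
    - {"slide":[-87,-340,0],"turn":0,"gripper":1}
    - {"slide":[-87,-340,0],"turn":0,"gripper":1}
    - {"slide":[-87,-340,0],"turn":0,"gripper":1}

```text
t: 17.65
tcp_pos: [0.5378, -0.0998, 0.2012]
tcp_rot: [-0.001, 0.103, 0.995, 0.0]
contact_force: [-0.0, 0.5, -3.1]
finger_gap: 0.56
finger_force: 63.2
```

```bash
python3 - <<'E'
from h import *
snap('wrist','w6'); snap('side','side6'); snap('scene','scene6'); s=read_state(); p=s['tcp_pos'];print(s['t'],p,s['finger_gap'])
print(proj('w6',[.54,-.24,.04]),proj('scene6',[.54,-.24,.04]),proj('side6',[.54,-.24,.04]))
m=np.zeros((600,800,3),np.uint8); m[:420,:560]=cv2.imread('pics/w6.png')
m[300:,:]=0
m[:300]=0
w=cv2.imread('pics/w6.png'); m[:420,:500]=w[:,:500]
m[:240,500:800]=cv2.resize(cv2.imread('pics/side6.png')[240:300,265:340],(300,240),interpolation=2)
m[250:490,500:800]=cv2.resize(cv2.imread('pics/scene6.png')[195:255,150:225],(300,240),interpolation=2)
cv2.imwrite('pics/crop6.png',m)
E
```

```text
17.8 [ 0.53857037 -0.09880611  0.20194233] 0.5592315048236146
[157.72211231 227.03138351] [189.47221066 224.86457311] [303.06944675 269.66824431]
```

View pics/crop6.png

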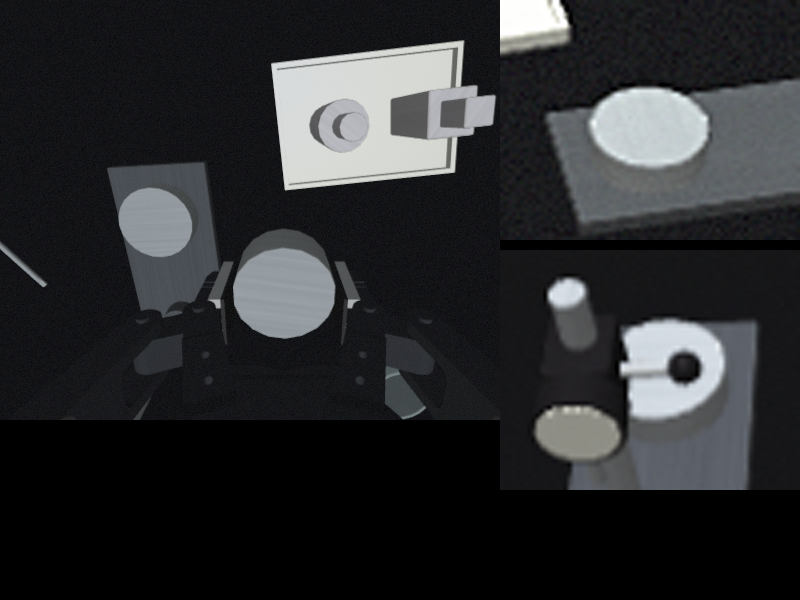

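Anvil centre at wrist (155.5,222), side (302.2,271.7); block held, its top centre at wrist (284,293).

```bash
python3 - <<'E'
from h import *
from scipy.spatial.transform import Rotation as R
s=read_state(); p=s['tcp_pos']
a,e=tri(('w6',155.5,222),('side6',302.2,271.7)); print('anvil',a,e,onz('w6',155.5,222,.04),onz('side6',302.2,271.7,.04))
b=onz('w6',284,293,.223); print('block',b-p)
w,x,y,z=s['tcp_rot']; r=R.from_quat([x,y,z,w]).as_matrix()
g=onz('w6',155.5,222,.04)*.6+onz('side6',302.2,271.7,.04)*.4
print(g); print('tcp slide',r.T@(g-b)*1000, 'current',p)
E
```

```text
anvil [ 0.53570606 -0.24275283  0.03592175] [np.float64(0.0007205578699524464), np.float64(0.0007205578699525121)] [ 0.53398034 -0.24043363  0.04      ] [ 0.53459889 -0.24665561  0.04      ]
block [-0.00337247  0.00010561  0.02105767]
[ 0.53422776 -0.24292242  0.04      ]
tcp slide [ -28.43801043 -141.46361171  182.94596712] current [ 0.53857037 -0.09880611  0.20194233]
```

>>> drive_tool:
  motion:
    - {"slide":[-5,-20,0],"turn":0,"gripper":1}
    - {"slide":[-14,-65,0],"turn":0,"gripper":1}
    - {"slide":[-22,-110,0],"turn":0,"gripper":1}
    - {"slide":[-28,-141,0],"turn":0,"gripper":1}
    - {"slide":[-28,-141,30],"turn":0,"gripper":1}
    - {"slide":[-28,-141,70],"turn":0,"gripper":1}
    - {"slide":[-28,-141,110],"turn":0,"gripper":1}
    - {"slide":[-28,-141,130],"turn":0,"gripper":1}
    - {"slide":[-28,-141,140],"turn":0,"gripper":1}
    - {"slide":[-28,-141,140],"turn":0,"gripper":1}
    - {"slide":[-28,-141,140],"turn":0,"gripper":1}

```text
t: 19.18
tcp_pos: [0.5382, -0.2435, 0.0632]
tcp_rot: [0.001, 0.103, 0.995, -0.0]
contact_force: [0.6, -0.5, -3.8]
finger_gap: 0.558
finger_force: 63.2
```

```bash
python3 - <<'E'
from h import *
snap('wrist','w7'); snap('side','side7'); s=read_state(); p=s['tcp_pos'];print(s['t'],p,s['finger_gap'],s['contact_force'])
m=np.zeros((600,800,3),np.uint8); m[:375,:600]=cv2.resize(cv2.imread('pics/w7.png')[200:350,160:400],(600,375),interpolation=2)
m[380:600,:275]=cv2.resize(cv2.imread('pics/side7.png')[225:313,250:360],(275,220),interpolation=2)
cv2.imwrite('pics/crop7.png',m)
E
```

```text
19.275 [ 0.53800453 -0.24370725  0.06326041] 0.5601112142396742 [-0.49186367  0.57487333 -3.53115792]
```

View pics/crop7.png

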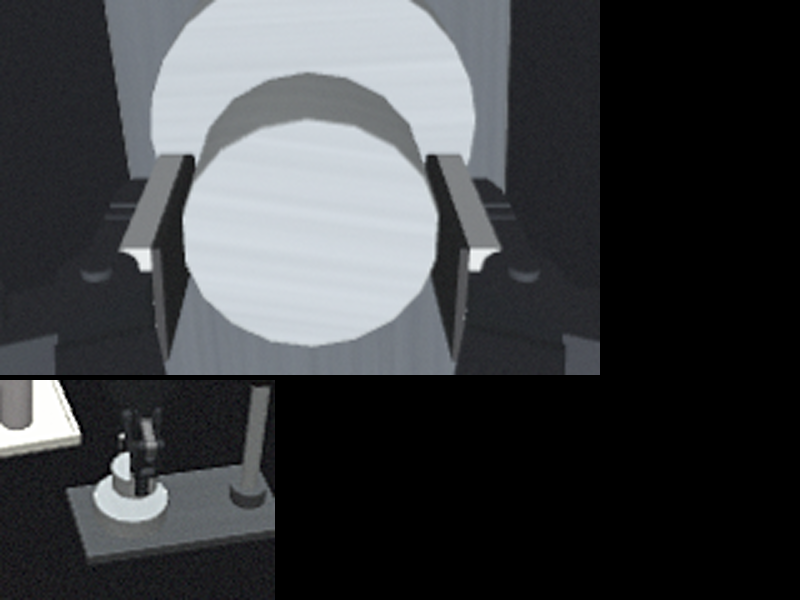

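```bash
python3 - <<'E'
from h import *
from scipy.spatial.transform import Rotation as R
s=read_state(); p=s['tcp_pos']
g=cv2.cvtColor(cv2.imread('pics/w7.png'),cv2.COLOR_BGR2GRAY)
print([(r,int(g[r,285])) for r in range(176,206,2)])
b=onz('w7',284.4,293.2,p[2]+.021)
w,x,y,z=s['tcp_rot']; r=R.from_quat([x,y,z,w]).as_matrix()
for c in [(.534,-.2404),(.5355,-.2428),(.538,-.2427)]:
    t=np.linspace(0,2*np.pi,200); q=np.array([proj('w7',[c[0]+.04*np.cos(a),c[1]+.04*np.sin(a),.04]) for a in t])
    print(c,q.min(0),q.max(0),q[q[:,0].argmin()],q[q[:,1].argmin()])
print('block',b,p)
E
```

```text
[(176, 122), (178, 120), (180, 117), (182, 119), (184, 116), (186, 118), (188, 178), (190, 213), (192, 212), (194, 210), (196, 212), (198, 212), (200, 210), (202, 212), (204, 213)]
(0.534, -0.2404) [220.92724162 184.97673109] [352.18291418 305.48038987] [220.92724162 246.05091377] [286.78017353 184.97673109]
(0.5355, -0.2428) [217.78895986 188.34795193] [348.60419344 308.04357732] [217.78895986 248.99935402] [283.18885691 188.34795193]
(0.538, -0.2427) [219.05235899 192.49429679] [349.32434635 311.19789199] [219.05235899 252.62680604] [284.24909063 192.49429679]
block [ 0.53606864 -0.24231656  0.08426041] [ 0.53800453 -0.24370725  0.06326041]
```

Anvil edges (151..475 in the crop, top row 188) give centre about (0.5355,-0.2415), block at (0.536,-0.242): centred. Lower.

>>> drive_tool:
  motion:
    - {"slide":[0,0,8],"turn":0,"gripper":1}
    - {"slide":[0,0,13],"turn":0,"gripper":1}
    - {"slide":[0,0,16],"turn":0,"gripper":1}
    - {"slide":[0,0,17],"turn":0,"gripper":1}
    - {"slide":[0,0,17],"turn":0,"gripper":1}
    - {"slide":[0,0,17],"turn":0,"gripper":1}

```text
t: 20.02
tcp_pos: [0.5373, -0.2435, 0.0454]
tcp_rot: [-0.0, 0.103, 0.995, -0.0]
contact_force: [-2.5, 1.5, 1.1]
finger_gap: 0.563
finger_force: 63.9
```

>>> drive_tool:
  motion:
    - {"slide":[0,0,0],"turn":0,"gripper":0.3}
    - {"slide":[0,0,0],"turn":0,"gripper":0.2}
    - {"slide":[0,0,0],"turn":0,"gripper":0.2}
    - {"slide":[0,0,0],"turn":0,"gripper":0.2}
    - {"slide":[0,0,-20],"turn":0,"gripper":0.2}
    - {"slide":[0,0,-70],"turn":0,"gripper":0.2}
    - {"slide":[0,0,-125],"turn":0,"gripper":0.2}
    - {"slide":[0,0,-155],"turn":0,"gripper":0.2}

```text
t: 21.02
tcp_pos: [0.5382, -0.2437, 0.2031]
tcp_rot: [0.001, 0.103, 0.995, -0.0]
contact_force: [-0.7, -0.8, -1.2]
finger_gap: 0.801
finger_force: 0.0
```

>>> drive_tool:
  motion:
    - {"slide":[20,55,0],"turn":0.15,"gripper":0.4}
    - {"slide":[42,108,0],"turn":0.3,"gripper":0.4}
    - {"slide":[64,160,0],"turn":0.45,"gripper":0.4}
    - {"slide":[88,215,0],"turn":0.6,"gripper":0.4}
    - {"slide":[115,276,0],"turn":0.8,"gripper":0.4}
    - {"slide":[115,276,0],"turn":1.0,"gripper":0.4}
    - {"slide":[115,276,0],"turn":1.2,"gripper":0.4}
    - {"slide":[115,276,0],"turn":1.45,"gripper":0.4}
    - {"slide":[115,276,30],"turn":1.45,"gripper":0.4}
    - {"slide":[115,276,30],"turn":1.45,"gripper":0.4}
    - {"slide":[115,276,30],"turn":1.45,"gripper":0.4}

```text
t: 22.4
tcp_pos: [0.4814, 0.0503, 0.1708]
tcp_rot: [-0.0, 0.736, 0.677, -0.0]
contact_force: [0.7, -0.4, -0.2]
finger_gap: 0.597
finger_force: 0.0
```

```bash
python3 - <<'E'
from h import *
snap('wrist','w8'); snap('side','side8'); s=read_state(); p=s['tcp_pos'];print(s['t'],p,s['tcp_rot'],s['finger_gap'],s['contact_force'])
print(proj('w8',[p[0],p[1],.130]))
m=np.zeros((420,800,3),np.uint8); m[:,:490]=cv2.imread('pics/w8.png')[:,35:525]; m[:240,500:]=cv2.resize(cv2.imread('pics/side8.png')[225:313,250:360],(300,240),interpolation=2)
cv2.imwrite('pics/crop8.png',m)
E
```

```text
22.5 [0.48172056 0.05018201 0.1710519 ] [2.44179841e-04 7.36046218e-01 6.76931073e-01 4.76373925e-04] 0.5998615205644761 [-0.09436995 -0.06438682  0.3987705 ]
[284.97439597 244.82896832]
```

View pics/crop8.png

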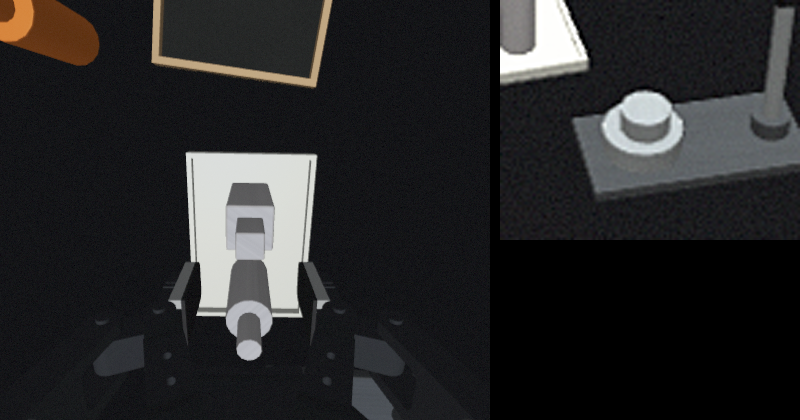

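Block sits centred on the anvil (right crop 645,118); the square knob (250,244) is at the tool axis. Fetch the square pillar.

>>> drive_tool:
  motion:
    - {"slide":[0,0,35],"turn":0,"gripper":0.4}
    - {"slide":[0,0,63],"turn":0,"gripper":0.4}
    - {"slide":[0,0,63],"turn":0,"gripper":0.4}
    - {"slide":[0,0,63],"turn":0,"gripper":1}
    - {"slide":[0,0,63],"turn":0,"gripper":1}
    - {"slide":[0,0,63],"turn":0,"gripper":1}
    - {"slide":[0,0,63],"turn":0,"gripper":1}
    - {"slide":[0,0,63],"turn":0,"gripper":1}
    - {"slide":[0,0,63],"turn":0,"gripper":1}

```text
t: 23.62
tcp_pos: [0.4822, 0.0502, 0.1087]
tcp_rot: [0.001, 0.737, 0.676, 0.001]
contact_force: [0.0, -0.4, 5.9]
finger_gap: 0.221
finger_force: 59.2
```

>>> drive_tool:
  motion:
    - {"slide":[0,0,-15],"turn":0,"gripper":1}
    - {"slide":[0,0,-50],"turn":0,"gripper":1}
    - {"slide":[0,0,-80],"turn":0,"gripper":1}
    - {"slide":[20,-1,-80],"turn":0,"gripper":1}
    - {"slide":[60,-4,-80],"turn":0,"gripper":1}
    - {"slide":[105,-6,-80],"turn":0,"gripper":1}
    - {"slide":[150,-8,-80],"turn":0,"gripper":1}
    - {"slide":[195,-11,-80],"turn":0,"gripper":1}
    - {"slide":[230,-13,-80],"turn":0,"gripper":1}
    - {"slide":[248,-14,-80],"turn":0,"gripper":1}
    - {"slide":[248,-14,-70],"turn":0,"gripper":1}
    - {"slide":[248,-14,-40],"turn":0,"gripper":1}

```text
t: 25.12
tcp_pos: [0.4893, 0.2968, 0.1476]
tcp_rot: [0.001, 0.737, 0.676, 0.001]
contact_force: [0.5, -1.2, -4.1]
finger_gap: 0.218
finger_force: 59.5
```

>>> drive_tool:
  motion:
    - {"slide":[0,0,20],"turn":0,"gripper":1}
    - {"slide":[0,0,30],"turn":0,"gripper":1}
    - {"slide":[0,0,34],"turn":0,"gripper":1}
    - {"slide":[0,0,34],"turn":0,"gripper":1}
    - {"slide":[0,0,34],"turn":0,"gripper":1}

```text
t: 25.75
tcp_pos: [0.4888, 0.2985, 0.1139]
tcp_rot: [0.0, 0.737, 0.676, 0.001]
contact_force: [0.5, -0.2, -2.9]
finger_gap: 0.222
finger_force: 59.3
```

>>> drive_tool:
  motion:
    - {"slide":[0,0,1],"turn":0,"gripper":1}
    - {"slide":[0,0,2],"turn":0,"gripper":1}
    - {"slide":[0,0,2.5],"turn":0,"gripper":1}
    - {"slide":[0,0,2.5],"turn":0,"gripper":1}
    - {"slide":[0,0,2.5],"turn":0,"gripper":1}

```text
t: 26.38
tcp_pos: [0.4886, 0.2987, 0.1118]
tcp_rot: [0.0, 0.736, 0.676, 0.0]
contact_force: [-1.6, -0.8, 7.8]
finger_gap: 0.222
finger_force: 60.9
```

>>> drive_tool:
  motion:
    - {"slide":[0,0,-0.5],"turn":0,"gripper":0.4}
    - {"slide":[0,0,-0.5],"turn":0,"gripper":0.4}
    - {"slide":[0,0,-0.5],"turn":0,"gripper":0.4}
    - {"slide":[0,0,-20],"turn":0,"gripper":0.4}
    - {"slide":[0,0,-60],"turn":0,"gripper":0.4}
    - {"slide":[0,0,-75],"turn":0,"gripper":0.4}
    - {"slide":[0,0,-75],"turn":0,"gripper":0.4}

```text
t: 27.25
tcp_pos: [0.4888, 0.2987, 0.1865]
tcp_rot: [0.0, 0.737, 0.676, 0.001]
contact_force: [0.2, 0.4, 0.3]
finger_gap: 0.599
finger_force: 0.0
```

>>> drive_tool:
  motion:
    - {"slide":[-60,3,0],"turn":-0.085,"gripper":0.4}
    - {"slide":[-120,6,0],"turn":-0.085,"gripper":0.4}
    - {"slide":[-180,9,0],"turn":-0.085,"gripper":0.4}
    - {"slide":[-240,12,0],"turn":-0.085,"gripper":0.4}
    - {"slide":[-300,14,0],"turn":-0.085,"gripper":0.4}
    - {"slide":[-334,15,0],"turn":-0.085,"gripper":0.4}
    - {"slide":[-334,15,20],"turn":-0.085,"gripper":0.4}
    - {"slide":[-334,15,20],"turn":-0.085,"gripper":0.4}
    - {"slide":[-334,15,20],"turn":-0.085,"gripper":0.4}

```text
t: 28.38
tcp_pos: [0.4748, -0.0351, 0.1655]
tcp_rot: [-0.0, 0.707, 0.707, -0.0]
contact_force: [0.3, -0.7, -0.3]
finger_gap: 0.598
finger_force: 0.0
```

```bash
python3 - <<'E'
from h import *
snap('wrist','w9'); snap('side','side9'); s=read_state(); p=s['tcp_pos'];print(s['t'],p,s['tcp_rot'],s['finger_gap'],s['contact_force'])
print(proj('w9',[p[0],p[1],.130]))
m=np.zeros((420,800,3),np.uint8); m[:,:490]=cv2.imread('pics/w9.png')[:,35:525]; m[:240,500:]=cv2.resize(cv2.imread('pics/side9.png')[140:228,190:300],(300,240),interpolation=2)
cv2.imwrite('pics/crop9.png',m)
E
```

```text
28.475 [ 0.47516215 -0.03499298  0.16594014] [8.43411513e-06 7.06669877e-01 7.07543411e-01 7.32518370e-05] 0.5995981295626889 [ 0.48755147 -0.28843722  0.00653604]
[285.1097691  247.92924932]
```

View pics/crop9.png

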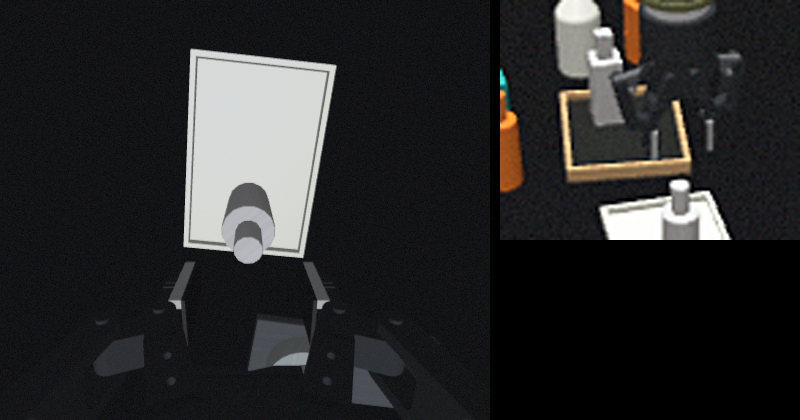

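Square pillar is back in the storage tray; the round knob (248,250) is within 2 mm of the axis. Fetch it.

>>> drive_tool:
  motion:
    - {"slide":[-1,0,30],"turn":0,"gripper":0.4}
    - {"slide":[-1,0,60],"turn":0,"gripper":0.4}
    - {"slide":[-1,0,60],"turn":0,"gripper":0.4}
    - {"slide":[-1,0,60],"turn":0,"gripper":1}
    - {"slide":[-1,0,60],"turn":0,"gripper":1}
    - {"slide":[-1,0,60],"turn":0,"gripper":1}
    - {"slide":[-1,0,60],"turn":0,"gripper":1}
    - {"slide":[-1,0,60],"turn":0,"gripper":1}
    - {"slide":[-1,0,60],"turn":0,"gripper":1}

```text
t: 29.6
tcp_pos: [0.4753, -0.0366, 0.107]
tcp_rot: [0.001, 0.707, 0.707, 0.0]
contact_force: [-2.6, -0.1, 5.3]
finger_gap: 0.21
finger_force: 58.4
```

>>> drive_tool:
  motion:
    - {"slide":[0,0,-15],"turn":0,"gripper":1}
    - {"slide":[0,0,-50],"turn":0,"gripper":1}
    - {"slide":[0,0,-80],"turn":0,"gripper":1}
    - {"slide":[20,-1,-80],"turn":0,"gripper":1}
    - {"slide":[60,-1,-80],"turn":0,"gripper":1}
    - {"slide":[105,-2,-80],"turn":0,"gripper":1}
    - {"slide":[150,-2,-80],"turn":0,"gripper":1}
    - {"slide":[195,-3,-80],"turn":0,"gripper":1}
    - {"slide":[235,-4,-80],"turn":0,"gripper":1}
    - {"slide":[264,-4,-80],"turn":0,"gripper":1}
    - {"slide":[264,-4,-70],"turn":0,"gripper":1}
    - {"slide":[264,-4,-40],"turn":0,"gripper":1}

```text
t: 31.1
tcp_pos: [0.4717, 0.2275, 0.1468]
tcp_rot: [0.001, 0.707, 0.707, 0.002]
contact_force: [0.0, -0.8, -2.8]
finger_gap: 0.21
finger_force: 59.3
```

>>> drive_tool:
  motion:
    - {"slide":[0,0,20],"turn":0,"gripper":1}
    - {"slide":[0,0,30],"turn":0,"gripper":1}
    - {"slide":[0,0,34],"turn":0,"gripper":1}
    - {"slide":[0,0,34],"turn":0,"gripper":1}
    - {"slide":[0,0,34],"turn":0,"gripper":1}

```text
t: 31.72
tcp_pos: [0.4713, 0.2275, 0.1124]
tcp_rot: [0.0, 0.707, 0.707, 0.0]
contact_force: [-0.5, 1.5, -2.5]
finger_gap: 0.21
finger_force: 59.1
```

Touch is expected at about 0.110.

>>> drive_tool:
  motion:
    - {"slide":[0,0,1],"turn":0,"gripper":1}
    - {"slide":[0,0,2],"turn":0,"gripper":1}
    - {"slide":[0,0,2.5],"turn":0,"gripper":1}
    - {"slide":[0,0,2.5],"turn":0,"gripper":1}

```text
t: 32.22
tcp_pos: [0.4711, 0.2277, 0.1101]
tcp_rot: [0.0, 0.707, 0.707, 0.0]
contact_force: [-3.3, -0.2, 7.9]
finger_gap: 0.208
finger_force: 60.5
```

>>> drive_tool:
  motion:
    - {"slide":[0,0,-0.5],"turn":0,"gripper":0.4}
    - {"slide":[0,0,-0.5],"turn":0,"gripper":0.4}
    - {"slide":[0,0,-0.5],"turn":0,"gripper":0.4}
    - {"slide":[0,0,-20],"turn":0,"gripper":0.4}
    - {"slide":[0,0,-60],"turn":0,"gripper":0.4}
    - {"slide":[0,0,-120],"turn":0,"gripper":0.4}
    - {"slide":[12,34,-190],"turn":0,"gripper":0}
    - {"slide":[12,34,-190],"turn":0,"gripper":0}
    - {"slide":[12,34,-190],"turn":0,"gripper":0}
    - {"slide":[12,34,-190],"turn":0,"gripper":0}

```text
t: 33.48
tcp_pos: [0.504, 0.2389, 0.298]
tcp_rot: [-0.0, 0.707, 0.707, -0.001]
contact_force: [-0.2, 0.4, -0.4]
finger_gap: 0.998
finger_force: 0.0
```

```bash
python3 - <<'E'
from h import *
snap('wrist','w10'); snap('scene','scene10'); s=read_state(); p=s['tcp_pos'];print(s['t'],p,s['contact_force'])
print('expected knobs', proj('w10',[.471,.2277,.131])*2-[430,190], proj('w10',[.4886,.2975,.131])*2-[430,190])
m=np.zeros((360,800,3),np.uint8); m[:280,:280]=cv2.resize(cv2.imread('pics/w10.png')[95:235,215:355],(280,280),interpolation=2)
m[:,300:]=cv2.resize(cv2.imread('pics/scene10.png')[100:280,150:400],(500,360),interpolation=2)
cv2.imwrite('pics/crop10.png',m)
E
```

```text
33.575 [0.50403428 0.23891882 0.29789776] [-0.25321733 -0.25496315 -0.10237286]
expected knobs [ 78.12167842 225.47346069] [108.60578814  93.6119727 ]
```

View pics/crop10.png

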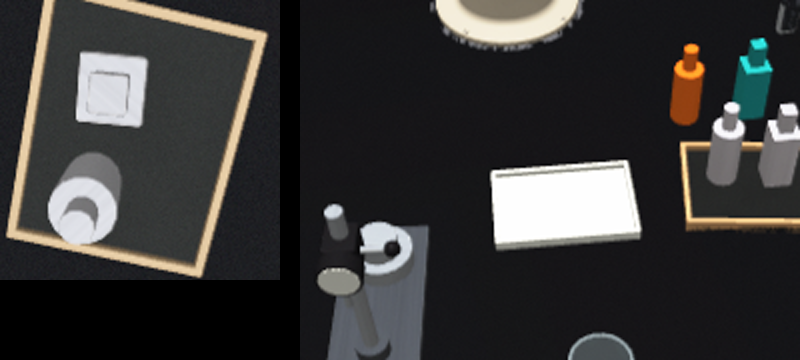

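Both knobs, at (78,225) and (108,93), match the starting spots to within 1–2 mm. The block is on the anvil and the robot touches nothing.

```bash
python3 -c "
from rig import close_job; print(close_job())"
```

```text
the job is handed in; nothing more can be done
None
```

I handed the job in at about 34 s of the allowed 141 s: the block lies released and centred on the anvil, and both pillars stand upright within about 2 mm of their starting spots by the last wrist picture; the judge's verdict was not shown.

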